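Tamp the proud clamping wedges level in the workshop tray

ROBOT

A 6-joint arm with a two-finger parallel gripper is mounted at the origin on the work surface. World frame = base frame: x ahead of the robot, y to its left, z up, the work surface at z = 0. Lengths are in m, angles in rad, forces in N, time in s.
With the tool pointing down it reaches from about 0.3 to 0.875 m from the base axis. Payload 6.4 kg.
Tool frame: the origin (TCP) lies at the very end of the fingers, on their centre line; the grasp point (between the pads) lies 19 mm behind it (manip.grip_point_offset is the distance from the TCP to the grasp point, in m); z points along the fingers, y is the direction in which the jaws open and shut (so a half turn about z gives the same grasp; the last joint's range is limited). The gripper opens to 85 mm and grips with 20 to 120 N. Pads are 22 mm wide; open, the fingers measure 114 mm over their backs; the gripper's body (76 mm by 85 mm) begins 54 mm behind the grasp point. The pads swing forward as they close: fully open they stand 13 mm farther back than shut.
Start: joints at [0.929, 0.181, 1.607, -0, 1.354, -0.206], TCP at [0.243, 0.521, 0.231] pointing down, gripper open.
Joint ranges: [-2.99, 2.99], [-0.89, 2.07], [0.3, 2.58], [-1.14, 4.28], [0, 2.63], [-3.12, 3.12]. Speed limits (rad/s): [2.57, 2.57, 3.01, 3.14, 3.14, 3.14].

INTERFACE

Orientations are given as a unit quaternion [x, y, z, w].
In Python, from bench import manip gives the robot as it stands.
- The arm moves only by the tool move_arm, never from a script. Its argument "commands" is a list of rows, each a list of 7 numbers: the shift along the world's x, y, z in mm, then the turn, a rotation vector about the world's x, y, z in rad, then the finger opening in mm, from 0 to 85.4. In form: [[x, y, z, wx, wy, wz, grip], ...]. A call has 1 to 8 rows; each row is the pose to reach, as a shift and turn from the pose measured when the call began; what a row does not reach only later rows make up. A row lasts 1/8 s, in which the tool goes at most 62.5 mm and 10.7 degrees, less where a joint would pass 70% of its speed; a pose out of reach is approached as far as the arm can. A call with a gripper value outside its range is refused whole. The fingers move at their own pace and stop on an object; the grip force is fixed at half the most. Time passes only in rows, so rows that repeat a pose let the fingers close. It gives the time, the measured TCP pose, the force and the opening at its end, in the units of the state.
- manip.get_state(): the state, without advancing time (a new reading comes with each control period).
- manip.grab_frame(name): name is "side" or "top"; returns (picture, depth): 384x512x3 uint8, red, green, blue; 384x512 float32, m along the optical axis (not along the pixel's ray), 0 where there is no reading.
- manip.camera_model(name): a dict with "camera_matrix" (3x3 intrinsics, pixels), "k1" (the pictures are not rectified: a ray, as slopes to the right and down, at radius r is drawn at 1 + k1 r^2 times it, then the intrinsics apply), "eye" and "orientation" of the camera in the world. Camera axes: x right, y down, z forward; pixel columns grow to the right and rows downward; lengths in m; the calibration is good to about 2 mm. A picture is of the moment at which its call begins. camera_model takes no time and is no camera call.
- manip.close_job(): hands the job in, once; it reports no verdict.
The state is a dict: "time": time; "qpos": joint angles; "joint_vel": joint speeds; "joint_torque": joint torques, N m; "tcp_pos": TCP position; "tcp_rot": TCP orientation; "contact_force": force on the tool from outside, world axes, zero at the start; "wrist_torque": the same for the moment, N m; "opening": finger opening in m.
Only numpy, scipy, OpenCV 4.12 (cv2) and the standard library are available. Lean on these libraries where they do the work, as an engineer would, in place of code of your own. Each camera call takes 0.05 s, during which the arm holds its last target. There are 200 camera calls.

TASK

In one of the two plywood trays on the leatherworker's bench, two loose wooden wedges still stand proud of the blocks beside them. Take the flat round-footed wooden tamper by its handle and press (do not drop it, and do not push with the gripper itself) until both wedges are fully down on the tray floor, level with the blocks. Then stand the tamper upright on the bare bench and let it go.

Things in the scene. Friction and masses are not known exactly. Their poses are not given: they have to be found in the camera images.
- tray: The heaped plywood tray, fixed to the bench: 154 x 112 mm outside (long side along its x), 46 mm high, walls and floor 6 mm. Origin: centre of its underside on the bench, z up. Inside, two loose light-wood blocks (56 mm wide at the base, 90 long along y, 42 high, tops 48 mm above the bench) hold two wedges between sloping faces. A like tray on the other side, left or right, is already level.
- wedge_a: Loose dark-wood wedge, 44 mm high, 38 long (its y), 22 wide at the bottom, 40 at the top (its x). Origin: centre of its underside, z up. It starts stuck about 30 mm above the tray floor, top 80 mm above the bench. A downward press of about 5 to 15 N drives the blocks apart and it sinks to the tray floor: underside 6 mm, top 50 mm above the bench, 2 mm above the blocks.
- wedge_b: Second loose dark-wood wedge, same as the first in shape, size, height and origin, in the same gap between the blocks; their centres are 41 mm apart along the tray's y. Both sink together when pressed together.
- tamper: Wooden tamper standing on the bench between the trays: flat round light-wood foot, 84 mm diameter, 20 thick; on its centre a round upright dark handle, 30 mm diameter, from 20 to 130 mm above the underside. 0.2 to 0.4 kg. Origin: centre of the underside, z up. Centred between the wedges, its foot covers most of both. The white-headed maul farther from the robot is not it.
Mind the look-alikes: they are no part of the job. What is shaped like the tamper but green or turquoise is not meant.

How it is judged:
By the outcome, as a careful person would: the job done as asked, in the order asked, and still so for the second after the job is handed in, with the robot touching nothing.
It also fails if it takes over 51 s, if anything falls off the work surface, if the arm or the gripper's body presses on something with over 40 N, if the wrist force passes 120 N, or if a joint passes its speed limit or range.

## Working session

There is one attempt and no reset: what is moved stays moved. The work goes in short steps, Python scripts to look and compute and a tool call to move; the robot and the scene stay as the last step left them, time stands still between calls to the robot, and variables do not carry over. Pictures are saved under pics/ and viewed, about 8 in all and at most 12, crops included, and the job is handed in when it is done.

Besides the shell and the picture viewer there is one more tool, called as name(argument=value, ...) on one line, values as JSON. move_arm: Moves the arm, as the interface text tells. Its arguments: {"type":"object","properties":{"commands":{"type":"array"}},"required":["commands"]}

```bash
ls; mkdir -p pics; cat > h.py <<'E'
import numpy as np, cv2, json
from bench import manip
from scipy.spatial.transform import Rotation as R
def cam(n):
    m=manip.camera_model(n); K=np.array(m["camera_matrix"]); o=np.array(m["orientation"])
    Rm=o if o.shape==(3,3) else R.from_quat(o).as_matrix()
    return K,m["k1"],np.array(m["eye"]),Rm
def rays(n,px):
    K,k,e,Rm=cam(n); px=np.atleast_2d(np.asarray(px,float))
    d=(px-[K[0,2],K[1,2]])/[K[0,0],K[1,1]]; u=d.copy()
    for _ in range(20): u=d/(1+k*(u**2).sum(1,keepdims=True))
    return e,u,Rm
def onplane(n,px,z):
    e,u,Rm=rays(n,px); w=np.c_[u,np.ones(len(u))]@Rm.T
    return e+w*((z-e[2])/w[:,2])[:,None]
def cloud(n,depth):
    v,u=np.nonzero(depth>0); e,s,Rm=rays(n,np.c_[u,v]); 
    P=e+(np.c_[s,np.ones(len(s))]*depth[v,u][:,None])@Rm.T
    out=np.full(depth.shape+(3,),np.nan); out[v,u]=P; return out
def shot(n,name):
    im,d=manip.grab_frame(n); cv2.imwrite(f"pics/{name}.png",im[...,::-1]); np.savez(f"pics/{name}.npz",im=im,d=d); return im,d
E
python3 - <<'E'
from h import *
a,_=shot("top","t0");b,_=shot("side","s0")
cv2.imwrite("pics/both0.png",cv2.resize(np.vstack([a,b]),(450,600)) [...,::-1]) if 0 else None
for n in("top","side"): print(manip.camera_model(n))
print(manip.get_state())
E
```

```text
pics
{'camera_matrix': array([[407.27354277,   0.        , 256.31909163],
       [  0.        , 407.27354277, 194.33001425],
       [  0.        ,   0.        ,   1.        ]]), 'k1': 0.008184621472905357, 'eye': array([ 0.32371854, -0.00900348,  1.02185177]), 'orientation': array([-0.7003407 ,  0.70930831, -0.06450594,  0.04736678])}
{'camera_matrix': array([[466.84059217,   0.        , 255.09003893],
       [  0.        , 466.84059217, 194.4354497 ],
       [  0.        ,   0.        ,   1.        ]]), 'k1': -0.08565969896758324, 'eye': array([ 0.06919637, -0.77800712,  0.78083095]), 'orientation': array([ 0.88198769, -0.21717659,  0.09843968, -0.4064993 ])}
{'time': 0.1, 'qpos': array([ 9.28704041e-01,  1.81509048e-01,  1.60788112e+00,  1.82718905e-05,
        1.35386126e+00, -2.06269960e-01]), 'joint_vel': array([-0.00217918, -0.00148224, -0.00158082,  0.00038593,  0.00119957,
       -0.00014563]), 'joint_torque': array([ 3.30587418e-04, -4.45880127e+01, -3.52235913e+01, -2.42184806e-04,
        4.22399462e-03, -4.33325802e-07]), 'tcp_pos': array([0.24239446, 0.52085551, 0.23046348]), 'tcp_rot': array([ 2.16192510e-01,  9.76350404e-01, -7.52212768e-04, -3.49484556e-04]), 'contact_force': array([-0.00642766, -0.03152771, -0.17179922]), 'wrist_torque': array([-0.02639589, -0.00081327,  0.0276333 ]), 'opening': 0.08537072880297697}
```

View pics/t0.png

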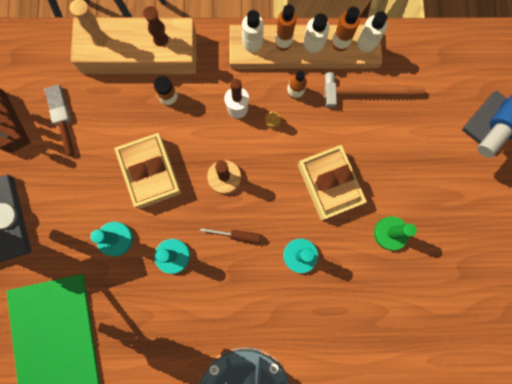

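View pics/s0.png

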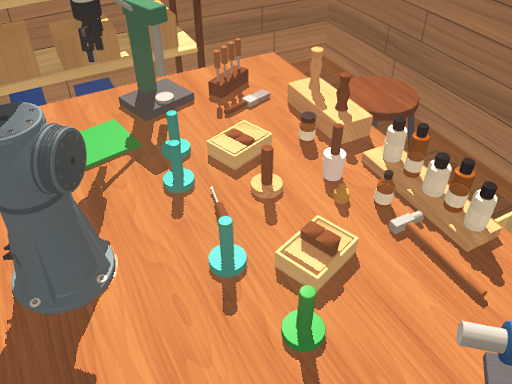

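The top view shows the tamper at about (224,176), the left tray at (147,170) and the right tray at (332,182). In the side view the wedges of the right tray, at about (321,234), stand proud. I'll measure these with the depth image.

```bash
python3 - <<'E'
from h import *
f=np.load("pics/t0.npz"); im,d=f["im"],f["d"]; C=cloud("top",d)
hsv=cv2.cvtColor(im,cv2.COLOR_RGB2HSV)
print("bench z",np.nanmedian(C[270:300,100:160,2]), "valid",(d>0).mean())
for nm,(x0,x1,y0,y1) in dict(L=(105,190,125,215),R=(290,375,135,230)).items():
    P=C[y0:y1,x0:x1]; z=P[...,2]
    m=(z>0.03).astype(np.uint8); c=max(cv2.findContours(m,0,2)[0],key=cv2.contourArea)
    Q=P[(z>0.035)&(z<0.055)]
    r=cv2.minAreaRect((Q[:,:2]*1000).astype(np.float32)); print(nm,r, "maxz",np.nanpercentile(z,[90,95,98,99.5]))
    W=P[z>0.065]
    if len(W)>10:
        print("wedge pts",len(W),cv2.minAreaRect((W[:,:2]*1000).astype(np.float32)),W.mean(0))
    # dark mask
    h=hsv[y0:y1,x0:x1]; dm=(h[...,2]<140)&(z>0.04); W=P[dm]
    print(" dark",len(W),cv2.minAreaRect((W[:,:2]*1000).astype(np.float32)),W.mean(0))
P=C[150:205,195:260]; z=P[...,2]
F=P[(z>0.012)&(z<0.03)]; print("foot",cv2.minEnclosingCircle((F[:,:2]*1000).astype(np.float32)),len(F))
H=P[z>0.12]; print("handle top",len(H),H.mean(0) if len(H) else 0, np.nanmax(z))
H=P[z>0.05]; print(cv2.minAreaRect((H[:,:2]*1000).astype(np.float32)))
# tray corners for colour-based ray cast
for nm,(x0,x1,y0,y1) in dict(L=(105,190,125,215),R=(290,375,135,230)).items():
    h=hsv[y0:y1,x0:x1]; m=((h[...,0]>15)&(h[...,0]<32)&(h[...,2]>150)).astype(np.uint8)
    c=max(cv2.findContours(m,0,2)[0],key=cv2.contourArea)+np.array([x0,y0])
    q=onplane("top",c[:,0],0.046); print(nm,cv2.minAreaRect((q[:,:2]*1000).astype(np.float32)))
cv2.imwrite("pics/c0.png",cv2.resize(im[120:240,90:390],None,fx=2.6,fy=2.6,interpolation=2)[...,::-1])
E
```

```text
bench z 0.0009019732039434736 valid 0.9959309895833334
L ((544.678466796875, 233.16748046875), (155.80328369140625, 112.42859649658203), 19.925172805786133) maxz [0.04996965 0.05108881 0.05226388 0.05350189]
 dark 476 ((544.3978271484375, 231.2098388671875), (36.824790954589844, 82.07986450195312), 20.4993896484375) [0.54451532 0.23197503 0.05073326]
R ((510.21728515625, -220.85765075683594), (154.28073120117188, 113.21454620361328), 20.857036590576172) maxz [0.05012479 0.07927825 0.08120325 0.08269638]
wedge pts 571 ((513.39404296875, -221.7085723876953), (39.979209899902344, 79.76356506347656), 20.69658851623535) [ 0.5127116  -0.22020051  0.0798875 ]
 dark 787 ((506.8789978027344, -232.00408935546875), (55.31148910522461, 94.50288391113281), 20.56342315673828) [ 0.50634115 -0.22727386  0.06944365]
foot ((530.5997314453125, 46.32855987548828), 42.20897674560547) 629
handle top 142 [0.52919776 0.04607291 0.1299441 ] 0.13510765016020965
((529.4075317382812, 46.1421012878418), (28.704044342041016, 27.92607879638672), 39.249168395996094)
L ((545.0410766601562, 233.55465698242188), (158.2301483154297, 115.37712097167969), 19.713485717773438)
R ((508.9352722167969, -217.31820678710938), (156.9672393798828, 123.56410217285156), 20.870742797851562)
```

View pics/c0.png

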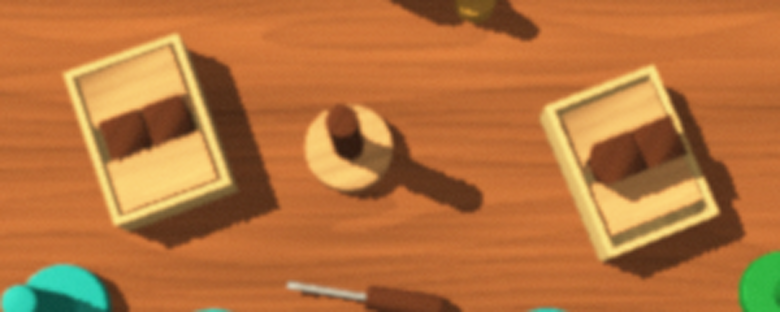

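The right tray is heaped: its wedge tops are at about 80 mm, centred at (0.513, −0.222), with a tray yaw of 20.8°. The tamper is at (0.530, 0.046). I'll move over the tamper and turn the jaws to lie along the tray's y.

move_arm(commands=[[30,-50,0,0,0,0.1,85],[60,-100,0,0,0,0.2,85],[90,-150,0,0,0,0.3,85],[120,-200,0,0,0,0.4,85],[150,-250,0,0,0,0.5,85],[180,-300,0,0,0,0.6,85],[210,-350,0,0,0,0.7,85],[240,-400,0,0,0,0.8,85]])

```text
time: 1.1
tcp_pos: [0.4829, 0.1191, 0.2303]
tcp_rot: [-0.183, 0.983, -0.001, -0.0]
contact_force: [1.0, 0.7, -0.3]
opening: 0.085
```

move_arm(commands=[[24,-36,0,0,0,0,85],[47,-73,0,0,0,0,85],[47,-73,0,0,0,0,85],[47,-73,-50,0,0,0,85],[47,-73,-80,0,0,0,85],[47,-73,-80,0,0,0,85]])

```text
time: 1.85
tcp_pos: [0.5271, 0.0472, 0.1476]
tcp_rot: [-0.183, 0.983, 0.0, -0.003]
contact_force: [-0.0, 0.9, -0.1]
opening: 0.0851
```

```bash
python3 - <<'E'
from h import *
a,_=shot("side","s1")
cv2.imwrite("pics/s1c.png",cv2.resize(a[60:280,150:430],None,fx=2.5,fy=2.5)[...,::-1]); s=manip.get_state(); print(s["tcp_pos"],s["contact_force"],s["qpos"])
E
```

```text
[0.52881427 0.04696297 0.14972399] [-0.17047924  0.4064435   0.42185468] [-1.34444350e-01  1.74619351e-01  1.78984994e+00 -1.28474507e-03
  1.17941370e+00 -2.07291918e+00]
```

View pics/s1c.png

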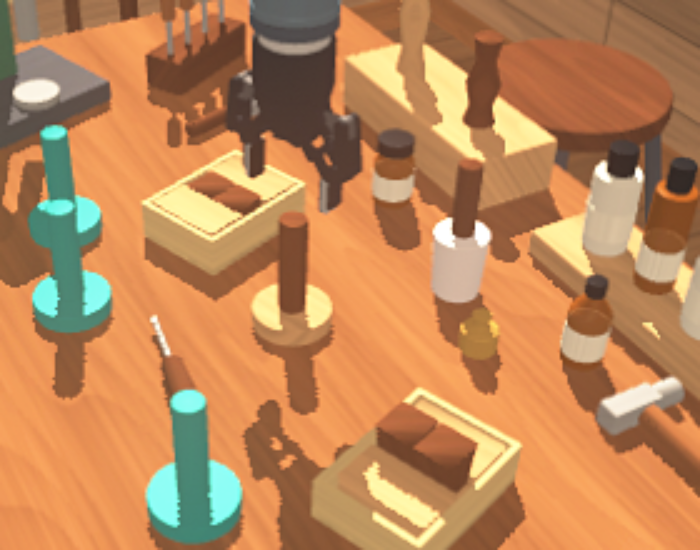

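The side crop shows the open fingers, tips near (255,165) and (330,205), centred over the handle top at (293,218). Next I'll descend and grip.

move_arm(commands=[[1,-1,-30,0,0,0,85],[1,-1,-60,0,0,0,85],[1,-1,-79,0,0,0,85],[1,-1,-79,0,0,0,85],[1,-1,-79,0,0,0,20],[1,-1,-79,0,0,0,20],[1,-1,-79,0,0,0,20],[1,-1,-79,0,0,0,20]])

```text
time: 2.9
tcp_pos: [0.5306, 0.0459, 0.0718]
tcp_rot: [-0.183, 0.983, -0.0, -0.0]
contact_force: [-0.7, 0.6, 5.9]
opening: 0.0292
```

move_arm(commands=[[0,0,0,0,0,0,20],[0,0,0,0,0,0,20],[0,0,0,0,0,0,20]])

```text
time: 3.28
tcp_pos: [0.5306, 0.0459, 0.0718]
tcp_rot: [-0.183, 0.983, -0.0, -0.001]
contact_force: [-0.7, -0.4, 0.9]
opening: 0.029
```

move_arm(commands=[[0,0,20,0,0,0,20],[0,0,50,0,0,0,20],[0,0,80,0,0,0,20],[0,0,105,0,0,0,20],[0,0,120,0,0,0,20],[0,0,120,0,0,0,20],[0,0,120,0,0,0,20]])

```text
time: 4.15
tcp_pos: [0.5297, 0.046, 0.1905]
tcp_rot: [-0.183, 0.983, -0.0, -0.002]
contact_force: [-0.1, 0.2, -2.7]
opening: 0.0285
```

move_arm(commands=[[-3,-40,0,0,0,0,20],[-6,-90,0,0,0,0,20],[-9,-140,0,0,0,0,20],[-12,-190,0,0,0,0,20],[-15,-235,0,0,0,0,20],[-17,-268,0,0,0,0,20],[-17,-268,0,0,0,0,20],[-17,-268,0,0,0,0,20]])

```text
time: 5.15
tcp_pos: [0.5121, -0.2213, 0.1892]
tcp_rot: [-0.183, 0.983, 0.001, -0.002]
contact_force: [-0.0, 0.3, -1.9]
opening: 0.0285
```

```bash
python3 - <<'E'
from h import *
a,_=shot("side","s2"); b,d=shot("top","t2")
cv2.imwrite("pics/s2c.png",np.hstack([cv2.resize(a[100:300,220:420],(400,400)),cv2.resize(b[100:260,250:410],(400,400))])[...,::-1]); s=manip.get_state(); print(s["tcp_pos"],s["tcp_rot"],s["contact_force"],s["qpos"])
# foot in top view: light-wood points at height .12-.15
C=cloud("top",d); z=C[...,2]; hsv=cv2.cvtColor(b,cv2.COLOR_RGB2HSV)
m=(abs(z-.139)<.008)&(C[...,0]>.44)&(C[...,0]<.6)&(C[...,1]<-.15)&(C[...,1]>-.3)
F=C[m]; print(len(F), cv2.minEnclosingCircle((F[:,:2]*1000).astype(np.float32)) if len(F) else 0)
E
```

```text
[ 0.51250319 -0.22076995  0.18974907] [-1.83484908e-01  9.83020357e-01  5.84687497e-04 -1.98106860e-03] [-0.22796808  0.45870808 -2.18489567] [-6.18254349e-01  1.86620119e-01  1.68765106e+00 -2.13274638e-03
  1.27091577e+00 -2.55747855e+00]
0 0
```

View pics/s2c.png

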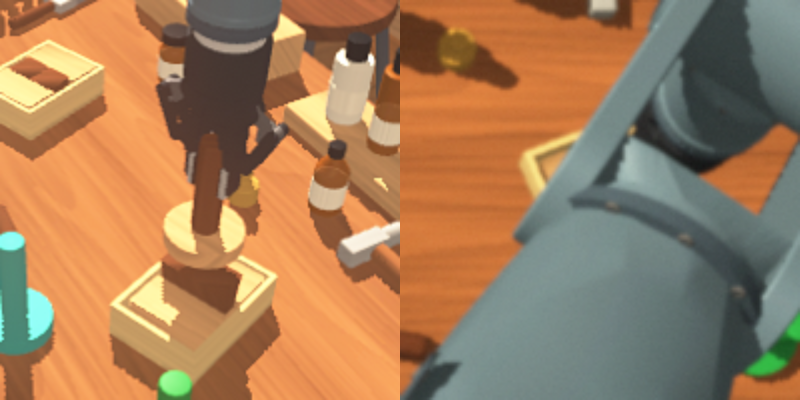

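The tamper hangs upright, with its foot directly over the wedge pair in the left half at about (205,235). I'll press gently in steps, watching the force.

move_arm(commands=[[1,-1,-15,0,0,0,20],[1,-1,-28,0,0,0,20],[1,-1,-34,0,0,0,20],[1,-1,-37,0,0,0,20],[1,-1,-40,0,0,0,20],[1,-1,-42,0,0,0,20],[1,-1,-42,0,0,0,20]])

```text
time: 6.12
tcp_pos: [0.5137, -0.222, 0.1479]
tcp_rot: [-0.183, 0.983, 0.0, -0.002]
contact_force: [-0.1, 0.4, -1.2]
opening: 0.0287
```

move_arm(commands=[[0,0,-3,0,0,0,20],[0,0,-6,0,0,0,20],[0,0,-8,0,0,0,20],[0,0,-8,0,0,0,20]])

```text
time: 6.62
tcp_pos: [0.5135, -0.2219, 0.1395]
tcp_rot: [-0.183, 0.983, 0.001, -0.002]
contact_force: [-0.3, -0.1, -1.9]
opening: 0.029
```

```bash
python3 - <<'E'
from h import *
a,d=shot("side","s3")
cv2.imwrite("pics/s3c.png",cv2.resize(a[140:300,250:400],(750,600)[:2] if 0 else (560,600),interpolation=2)[...,::-1]); s=manip.get_state(); print(s["tcp_pos"],s["contact_force"])
C=cloud("side",d)
near=np.hypot(C[...,0]-.513,C[...,1]+.222)
hsv=cv2.cvtColor(a,cv2.COLOR_RGB2HSV)
m=(near<.045)&(C[...,2]>.05)&(C[...,2]<.11)&(hsv[...,2]>150)
print(np.nanpercentile(C[m][:,2],[1,10,50,90,99]))
E
```

```text
[ 0.51340689 -0.22180632  0.1395535 ] [-0.34148492  0.22168571 -2.01349872]
[0.066287   0.07368314 0.08455965 0.08642049 0.095301  ]
```

View pics/s3c.png

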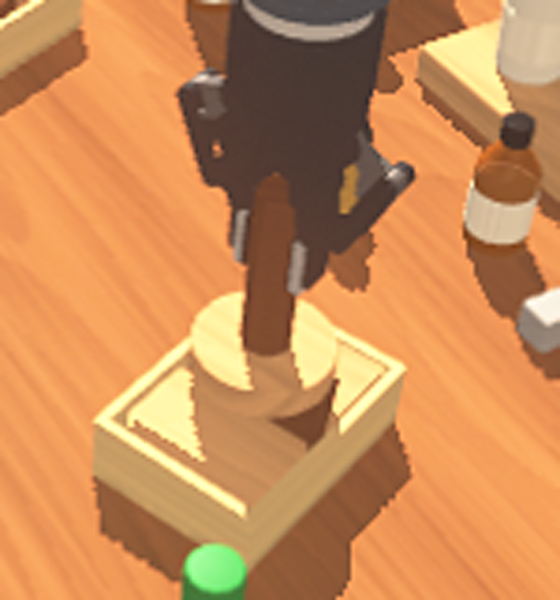

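The foot's top is at about 85 mm and the foot is flat on both wedges, which are already sinking. I'll keep going.

move_arm(commands=[[0,0,-3,0,0,0,20],[0,0,-6,0,0,0,20],[0,0,-9,0,0,0,20],[0,0,-12,0,0,0,20]])

```text
time: 7.18
tcp_pos: [0.5134, -0.2218, 0.1274]
tcp_rot: [-0.183, 0.983, 0.001, -0.002]
contact_force: [0.1, 0.9, -0.6]
opening: 0.0286
```

move_arm(commands=[[0,0,-2,0,0,0,20],[0,0,-3,0,0,0,20],[0,0,-3,0,0,0,20]])

```text
time: 7.55
tcp_pos: [0.5133, -0.2217, 0.1241]
tcp_rot: [-0.183, 0.983, 0.001, -0.002]
contact_force: [0.7, -0.5, -1.9]
opening: 0.0285
```

move_arm(commands=[[0,0,-1,0,0,0,20],[0,0,-2,0,0,0,20],[0,0,-3,0,0,0,20],[0,0,-4,0,0,0,20]])

```text
time: 8.05
tcp_pos: [0.5138, -0.2217, 0.1218]
tcp_rot: [-0.184, 0.983, 0.001, -0.002]
contact_force: [-4.9, 5.3, 16.2]
opening: 0.029
```

```bash
python3 - <<'E'
from h import *
a,d=shot("side","s4")
s=manip.get_state(); print(s["tcp_pos"],s["contact_force"])
C=cloud("side",d)
near=np.hypot(C[...,0]-.513,C[...,1]+.222)
hsv=cv2.cvtColor(a,cv2.COLOR_RGB2HSV)
m=(near<.045)&(C[...,2]>.03)&(C[...,2]<.10)&(hsv[...,2]>150)
print(np.nanpercentile(C[m][:,2],[1,10,50,90,99]))
E
```

```text
[ 0.51383929 -0.22169408  0.12186746] [-3.60819442  4.21991693 10.86918554]
[0.04349263 0.04996978 0.06676659 0.06881174 0.07806218]
```

The force is rising and the foot's top is near 68 mm, so the wedges look seated. I'll press slightly more to be sure, then lift clear.

move_arm(commands=[[0,0,-1,0,0,0,20],[0,0,-2,0,0,0,20],[0,0,-2,0,0,0,20]])

```text
time: 8.48
tcp_pos: [0.5142, -0.2217, 0.1219]
tcp_rot: [-0.184, 0.983, 0.0, -0.002]
contact_force: [-5.1, 2.7, 13.1]
opening: 0.029
```

move_arm(commands=[[0,0,2,0,0,0,20],[0,0,15,0,0,0,20],[0,0,40,0,0,0,20],[0,0,70,0,0,0,20],[0,0,75,0,0,0,20],[0,0,75,0,0,0,20]])

```text
time: 9.22
tcp_pos: [0.5141, -0.2216, 0.1966]
tcp_rot: [-0.184, 0.983, 0.0, -0.001]
contact_force: [-0.9, -0.2, -3.8]
opening: 0.0292
```

move_arm(commands=[[3,40,0,0,0,0,20],[6,90,0,0,0,0,20],[9,140,0,0,0,0,20],[12,190,0,0,0,0,20],[15,235,0,0,0,0,20],[16,267,0,0,0,0,20],[16,267,0,0,0,0,20],[16,267,0,0,0,0,20]])

```text
time: 10.22
tcp_pos: [0.5294, 0.0451, 0.1954]
tcp_rot: [-0.184, 0.983, 0.0, -0.003]
contact_force: [0.4, -0.7, -2.1]
opening: 0.0287
```

```bash
python3 - <<'E'
from h import *
a,ds=shot("side","s5"); b,d=shot("top","t5")
print(manip.get_state()["tcp_pos"],manip.get_state()["contact_force"])
for n,im,dd in(("top",b,d),("side",a,ds)):
    C=cloud(n,dd); hsv=cv2.cvtColor(im,cv2.COLOR_RGB2HSV)
    t=np.deg2rad(20.8); D=C[...,:2]-[.510,-.221]
    x=D@[np.cos(t),np.sin(t)]; y=D@[-np.sin(t),np.cos(t)]
    z=C[...,2]
    for nm,s in(("y-",-1),("y+",1)):
        m=(abs(x-3)<1e9)&(abs(x-.002)<.015)&(abs(y-s*.0205)<.014)
        print(n,nm,m.sum(),np.nanpercentile(z[m],[5,50,95]))
    m=(abs(abs(x)-.045)<.012)&(abs(y)<.035); print(n,"blocks",np.nanmedian(z[m]), "max in tray",np.nanpercentile(z[(abs(x)<.07)&(abs(y)<.05)],99.5))
C=cloud("side",ds); m=(np.hypot(C[...,0]-.53,C[...,1]-.046)<.046)&(abs(C[...,2]-.15)<.03)&(cv2.cvtColor(a,cv2.COLOR_RGB2HSV)[...,2]>150)
F=C[m]; F=F[abs(F[:,2]-np.median(F[:,2]))<.006]
A=np.c_[F[:,:2]-[.53,.046],np.ones(len(F))]; print("foot top plane",np.linalg.lstsq(A,F[:,2],rcond=None)[0],len(F))
cv2.imwrite("pics/s5c.png",np.hstack([cv2.resize(a[80:300,180:400],(400,400)),cv2.resize(b[100:260,250:410],(400,400))])[...,::-1])
E
```

```text
[0.52979076 0.04448343 0.19594682] [-0.64079567  0.37025608 -2.17572973]
top y- 135 [0.04785376 0.05065045 0.05318158]
top y+ 138 [0.04736711 0.05025341 0.05300431]
top blocks 0.048265156292743416 max in tray 0.053997636826096124
side y- 131 [0.0455183  0.04727319 0.04954998]
side y+ 121 [0.0452592  0.0472844  0.04931006]
side blocks 0.04541781293307823 max in tray 0.04990332520768555
foot top plane [0.01059259 0.02281177 0.14080005] 450
```

View pics/s5c.png

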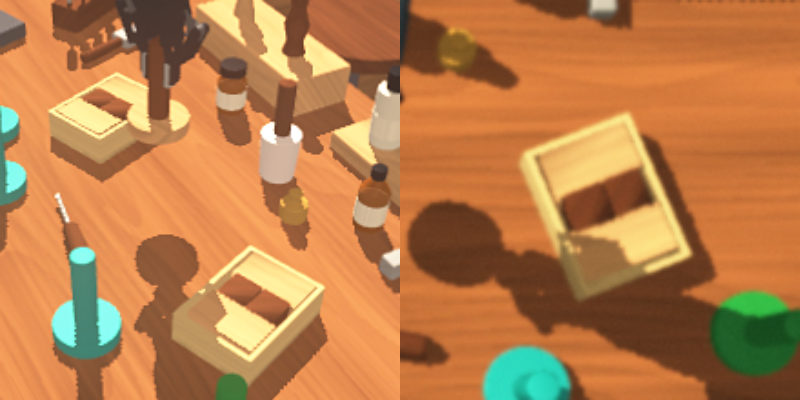

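Both cameras show both wedges level, 2 mm above the blocks (right half, near (605,205)). The tamper is back over its first spot, so I'll lower it slowly.

move_arm(commands=[[0,1,-30,0,0,0,20],[0,1,-60,0,0,0,20],[0,1,-90,0,0,0,20],[0,1,-105,0,0,0,20],[0,1,-114,0,0,0,20],[0,1,-117,0,0,0,20],[0,1,-119,0,0,0,20],[0,1,-119,0,0,0,20]])

```text
time: 11.32
tcp_pos: [0.5303, 0.0455, 0.0776]
tcp_rot: [-0.183, 0.983, 0.0, -0.002]
contact_force: [-0.8, -0.3, -3.0]
opening: 0.0286
```

move_arm(commands=[[0,0,-1,0,0,0,20],[0,0,-2,0,0,0,20],[0,0,-3,0,0,0,20]])

```text
time: 11.7
tcp_pos: [0.5303, 0.0455, 0.0746]
tcp_rot: [-0.183, 0.983, 0.0, -0.001]
contact_force: [-1.2, 0.0, -1.9]
opening: 0.0288
```

move_arm(commands=[[0,0,-1,0,0,0,20],[0,0,-2,0,0,0,20],[0,0,-2,0,0,0,20]])

```text
time: 12.08
tcp_pos: [0.5302, 0.0455, 0.0725]
tcp_rot: [-0.183, 0.983, 0.0, -0.002]
contact_force: [0.1, 0.0, -2.3]
opening: 0.0289
```

move_arm(commands=[[0,0,-1,0,0,0,20],[0,0,-1,0,0,0,20],[0,0,-1,0,0,0,20]])

```text
time: 12.45
tcp_pos: [0.5304, 0.0455, 0.0719]
tcp_rot: [-0.183, 0.983, 0.0, -0.001]
contact_force: [-2.5, 0.8, 4.1]
opening: 0.0286
```

The foot is on the bench, so I'll release and rise.

move_arm(commands=[[0,0,0,0,0,0,34],[0,0,0,0,0,0,45],[0,0,0,0,0,0,65],[0,0,0,0,0,0,85],[0,0,0,0,0,0,85],[0,0,0,0,0,0,85]])

```text
time: 13.2
tcp_pos: [0.5304, 0.0455, 0.0718]
tcp_rot: [-0.183, 0.983, 0.0, -0.001]
contact_force: [-0.3, -0.4, -0.4]
opening: 0.0849
```

move_arm(commands=[[0,0,15,0,0,0,85],[0,0,45,0,0,0,85],[0,0,90,0,0,0,85],[0,0,140,0,0,0,85],[-50,0,170,0,0,0,85],[-110,0,190,0,0,0,85],[-150,0,190,0,0,0,85],[-150,0,190,0,0,0,85]])

```text
time: 14.2
tcp_pos: [0.3788, 0.0458, 0.2632]
tcp_rot: [-0.183, 0.983, -0.0, 0.0]
contact_force: [0.3, 0.3, 0.8]
opening: 0.085
```

```bash
python3 - <<'E'
from h import *
a,ds=shot("side","s6"); b,d=shot("top","t6")
print(manip.get_state()["tcp_pos"],manip.get_state()["contact_force"],manip.get_state()["time"])
C=cloud("top",d); P=C[150:205,195:260]; z=P[...,2]
F=P[(z>0.012)&(z<0.03)]; print("foot",cv2.minEnclosingCircle((F[:,:2]*1000).astype(np.float32)),np.median(F[:,2]))
H=P[(z>0.12)&(z<.14)]; print("top",len(H),H.mean(0) if len(H) else 0)
cv2.imwrite("pics/f6.png",np.hstack([cv2.resize(a[80:300,180:400],(400,400)),cv2.resize(b[90:290,190:390],(400,400))])[...,::-1])
E
```

```text
[0.38092953 0.04541303 0.26305117] [-0.22983403  0.22386468 -0.14851333] 14.3
foot ((541.2222900390625, 43.26168441772461), 39.02033233642578) 0.020594219092631816
top 128 [0.53046542 0.04527321 0.13041115]
```

View pics/f6.png

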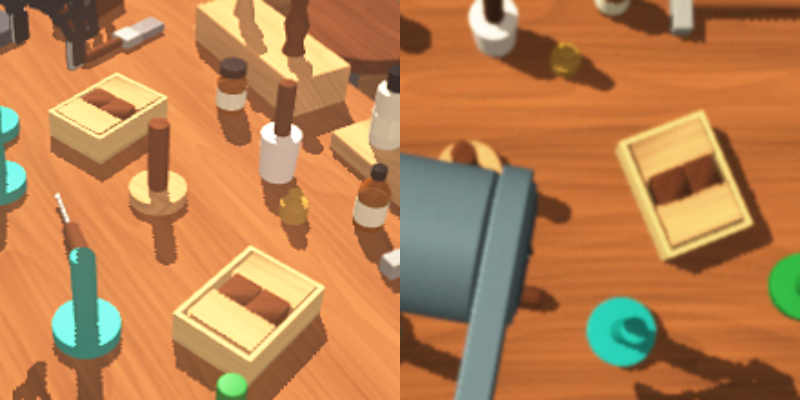

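The tamper stands upright and free on the bench (left half, about (158,190)), the wedges are level, and nothing else has been disturbed. I'll hand the job in.

```bash
python3 -c "from bench import manip; print(manip.close_job())"
```

```text
the job is handed in; nothing more can be done
None
```

Both wedges in the right-hand tray are fully down, and the tamper stands upright and released on the bare bench, at about its first spot (0.530, 0.045). I gripped it by the handle, pressed both wedges down together, lifted it off and set it back. The job was handed in at about 14.3 s, well inside the 51 s limit.

- **Wedges:** after the press, the top camera put their tops at 50.7 and 50.3 mm, with the blocks at 48.3 mm. The side camera reads about 3 mm lower overall but agrees they are about 2 mm above the blocks.
- **Press force:** it read only about 1–2 N while the wedges sank, less than the stated 5–15 N. It rose to about 16 N at the stop. I read the force only at the end of each move, so peaks in between may not show.
- **Tamper:** the final view shows it upright, with its handle top at 130 mm directly over the base and the gripper clear, with no contact force. The foot-circle fit in that last top view was off-centre because the arm hid part of the foot, so I relied on the handle top and the side view instead.

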